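# Draw the dye doser's piston up to its dose stop and hold it

### The job

Grip the knob of the leaning dye doser and draw its piston slowly out along the barrel, in line with the bore and without forcing it, until you feel the hidden sprung dose stop and it gives by a few millimetres (not all the way to its hard end). Finish there, still holding the knob with the stop pressed; leave the measuring cylinder, bowl and bottle alone.

Things in the scene. Friction and masses are not known exactly. Their poses are not given: they have to be found in the camera images.
- doser: Bench dye doser, bolted down: grey base plate 170 x 110 x 12 mm, steel post (117 mm high) at its +x side, steel barrel 44 mm across that leans 20 deg from vertical to the doser's own -x, roughly towards the robot: its axis points out along (-0.342, 0, 0.940) in this frame. Origin on the bench, 10 mm to -x of the plate's centre; z up. Yaw differs by up to 0.6 rad.
- bore_mouth (a point): Centre of the barrel's top face (an aluminium collar 48 mm in diameter with an 18 mm hole), on the barrel's axis; 149 mm above the bench. Axes as doser.
- piston: Loose piston, 0.2 to 0.45 kg. In the barrel a head 26 mm across, 20 mm long (bore 28 mm); then a 16 mm rod out through the collar and a round black knob 34 mm across, 24 mm thick. Origin: centre of the head's underside; z along the rod to the knob. It starts at the bottom of the bore and falls back if let go; it jams if pulled out of line.
- piston_knob (a point): Centre of the knob, 156 mm along z from the piston's origin; at the start 42 mm beyond bore_mouth along the axis (knob underside 30 mm clear of the collar).
- dose_stop (a joint): The sprung dose stop, a ring inside the barrel, out of sight. It is met by the piston's head after a lift of 18 to 53 mm (differs each time). Reads 0 m when untouched and grows as the piston presses it up; it yields at about 5.5 N and then stiffens by 0.9 N per mm, with a hard end at 18 mm.
- measuring_cylinder: Bystander: glass measuring cylinder, 158 mm tall on a 75 mm square foot, to the -y side of the doser. Origin under its foot.
- porcelain_bowl: Bystander: white bowl, 120 mm in diameter, 50 mm high, beyond the doser. Origin under its centre.
- red_bottle: Bystander: red plastic bottle, 60 mm in diameter, 130 mm tall, to the +y side of the doser. Origin under its centre.
Things that resemble listed ones, but are neither listed nor needed, are in the scene too. There is more than one size of the piston; the job needs the larger.

How it is judged:
By the outcome, as a careful person would: the job done as asked, in the order asked, and still so for the second after the job is handed in, while the arm keeps its last pose, push and grip.
It also fails if it takes over 34 s, if anything falls off the work surface, if the arm or the gripper's body presses on something with over 40 N, if the wrist force passes 120 N, or if a joint passes its speed limit or range.

### The arm

A 6-joint arm with a two-finger parallel gripper is mounted at the origin on the work surface. World frame = base frame: x ahead of the robot, y to its left, z up, the work surface at z = 0. Lengths are in m, angles in degrees, forces in N, time in s.
With the tool pointing down it reaches from about 0.375 to 0.9 m from the base axis. Payload 3.1 kg.
Tool frame: the origin (TCP) lies at the very end of the fingers, on their centre line; the grasp point (between the pads) lies 19 mm behind it (robot.hold_point_z is the z of the grasp point in the tool frame, in m); z points along the fingers, y is the direction in which the jaws open and shut (so a half turn about z gives the same grasp; the last joint's range is limited). The gripper opens to 85 mm and grips with 20 to 120 N. Pads are 22 mm wide; open, the fingers measure 114 mm over their backs; the gripper's body (76 mm by 85 mm) begins 54 mm behind the grasp point. The pads swing forward as they close: fully open they stand 13 mm farther back than shut.
Start: joints at [64.143, 30.224, 82.088, -0, 67.689, -10.227], TCP at [0.168, 0.602, 0.231] pointing down, gripper open.
Joint ranges: [-176.69, 176.69], [-43.24, 126.21], [12.49, 139.97], [-82, 262], [0, 151.66], [-163.58, 163.58]. Speed limits (degrees/s): [159.86, 159.86, 180, 180, 180, 180].

### API

Orientations are given as [roll, pitch, yaw] about the fixed x, y, z axes, in that order (R = Rz(yaw) Ry(pitch) Rx(roll)).
In Python, from bench import robot, camera, models gives the robot as it stands.
- The arm moves only by the tool servo_tool, never from a script. Its argument "targets" is a list of rows, each a list of 7 numbers: the turn, a rotation vector about the tool's x, y, z in degrees, then the shift along the tool's x, y, z in mm, then the finger opening in mm, from 0 to 85.4. In form: [[wx, wy, wz, x, y, z, hand], ...]. A call has 1 to 10 rows; each row shifts and turns the commanded pose from where the row before left it, along the tool's axes as they then stand; what a row does not reach is not made up. A row lasts 1/12 s, in which the tool goes at most 41.7 mm and 7.16 degrees, less where a joint would pass 70% of its speed; a pose out of reach is approached as far as the arm can. A call with a gripper value outside its range is refused whole. The fingers move at their own pace and stop on an object; the grip force is fixed at half the most. Time passes only in rows, so rows that do not move let the fingers close. It gives the time, the measured TCP pose, the force and the opening at its end, in the units of the state.
- robot.get_state(): the state, without advancing time (a new reading comes with each control period).
- camera(name): name is "scene" or "top"; returns a dict with "img" (480x640x3 uint8, red, green, blue), "z_map" (480x640 float32, m along the optical axis (not along the pixel's ray), 0 where there is no reading), "camera_matrix" (3x3 intrinsics, pixels), "k1" (the pictures are not rectified: a ray, as slopes to the right and down, at radius r is drawn at 1 + k1 r^2 times it, then the intrinsics apply), "eye" and "rotation" of the camera in the world. Camera axes: x right, y down, z forward; pixel columns grow to the right and rows downward; lengths in m; the calibration is good to about 2 mm. A picture is of the moment at which its call begins.
- robot.job_done(): hands the job in, once; it reports no verdict.
Trained networks look in a picture, given as the dict that the camera call returned (one of the last four; its "shot" number tells which), for a name from the list of things; names that differ only in an ending like _2 or _b are one class to them, and where a whole thing is asked for, a point or a joint stands for the part that bears it (a point fixed in the world has none). Each returns a list of dicts, best first, with "score" (0 to 1); they miss things now and then, are a little off and sometimes report something else, mostly with a low value. They report only what shows in the picture. A call takes as long as a camera call. They do not tell look-alikes from the thing itself.
- models.masks_of(picture, label): "pixels" (480x640 bool, what is visible of it) and "uv" ([column, row] in pixels, amid what is visible of it).
- models.pinpoint(picture, label): "uv" ([column, row] in pixels: a listed point, or the origin of a listed thing).
The state is a dict: "t": time; "qpos": joint angles; "joint_velocities": joint speeds; "joint_torque": joint torques, N m; "tool_pos": TCP position; "tool_rot": TCP orientation; "contact_force": force on the tool from outside, world axes, zero at the start; "ft_torque": the same for the moment, N m; "finger_gap": finger opening in m.
Only numpy, scipy, OpenCV 4.12 (cv2) and the standard library are available. Lean on these libraries where they do the work, as an engineer would, in place of code of your own. Each camera call takes 0.05 s, during which the arm holds its last target. There are 200 camera calls.

## Working session

There is one attempt and no reset: what is moved stays moved. The work goes in short steps, Python scripts to look and compute and a tool call to move; the robot and the scene stay as the last step left them, time stands still between calls to the robot, and variables do not carry over. Pictures are saved under pics/ and viewed, about 8 in all and at most 12, crops included, and the job is handed in when it is done.

Besides the shell and the picture viewer there is one more tool, called after "Request:" by a JSON object that holds its "fn" and its "kwargs", one argument or row to a line. servo_tool: Moves the arm, as the interface text tells. Its arguments: {"type":"object","properties":{"targets":{"type":"array","items":{"type":"array","items":{"type":"number"}}}},"required":["targets"]}

```bash
ls; mkdir -p pics; cat > h.py <<'E'
import numpy as np, cv2
from bench import robot, camera, models
from scipy.spatial.transform import Rotation as Ro
def save(p,name,box=None,s=1):
    im=cv2.cvtColor(p["img"],cv2.COLOR_RGB2BGR)
    if box: im=im[box[1]:box[3],box[0]:box[2]]
    cv2.imwrite("pics/"+name,cv2.resize(im,None,fx=s,fy=s,interpolation=cv2.INTER_CUBIC))
def ray(p,uv):
    K=p["camera_matrix"]; d=np.array([p["k1"],0,0,0,0],float)
    n=cv2.undistortPoints(np.array(uv,float).reshape(-1,1,2),K,d).reshape(-1,2)
    return np.c_[n,np.ones(len(n))]
def world(p,uv,z=None):
    uv=np.array(uv,float).reshape(-1,2)
    if z is None: z=p["z_map"][uv[:,1].round().astype(int),uv[:,0].round().astype(int)]
    return (ray(p,uv)*np.reshape(z,(-1,1)))@np.array(p["rotation"]).T+p["eye"]
def proj(p,X):
    c=(np.atleast_2d(X)-p["eye"])@np.array(p["rotation"])
    n=c[:,:2]/c[:,2:]; n=n*(1+p["k1"]*(n**2).sum(1,keepdims=True))
    K=p["camera_matrix"]; return n*[K[0][0],K[1][1]]+[K[0][2],K[1][2]]
E
python3 - <<'E'
from h import *
print(robot.get_state()); print(robot.hold_point_z)
for n in ("scene","top"):
    p=camera(n); save(p,n+"0.png"); print(n,p["eye"],p["rotation"],p["k1"],p["camera_matrix"])
    for l in ("doser","piston","measuring_cylinder","red_bottle","porcelain_bowl"):
        for m in models.masks_of(p,l): 
            v=m["pixels"]&(p["z_map"]>0); r,c=np.nonzero(v)
            print(l,"mask",round(m["score"],2),np.round(m["uv"]),v.sum(),np.median(world(p,np.c_[c,r]),0).round(3) if v.sum() else "")
    for l in ("piston_knob","bore_mouth","doser"):
        for m in models.pinpoint(p,l): print(l,"pt",round(m["score"],2),np.round(m["uv"],1),world(p,m["uv"]).round(3))
E
```

```text
pics
{'t': 0.0, 'qpos': array([ 6.41448056e+01,  3.02794638e+01,  8.21547395e+01, -1.19084497e-03,
        6.76903921e+01, -1.02290481e+01]), 'joint_velocities': array([ 0.02161192, -0.01041844,  0.01376427,  0.00660073, -0.05644376,
        0.07464244]), 'joint_torque': array([-4.68570979e-04, -4.42345583e+01, -1.78026706e+01, -1.34018023e-04,
        8.36914434e-03,  1.51897763e-05]), 'tool_pos': array([0.16803216, 0.60125514, 0.23033743]), 'tool_rot': array([-1.79877189e+02, -2.10428663e-02,  1.64374284e+02]), 'contact_force': array([ 1.01384381, -0.40064219,  0.21662073]), 'ft_torque': array([-0.00357064,  0.01630144, -0.0354992 ]), 'finger_gap': 0.08551826603138435}
-0.0187
scene [1.30681295 0.18933234 0.75964846] [-133.35004738   -0.69693412   99.67144812] -0.03480938738065931 [[468.57940762   0.         322.0367709 ]
 [  0.         468.57940762 241.49271351]
 [  0.           0.           1.        ]]Traceback (most recent call last):
  File "<stdin>", line 8, in <module>
  File "h.py", line 15, in world
    return (ray(p,uv)*np.reshape(z,(-1,1)))@np.array(p["rotation"]).T+p["eye"]
           ~~~~~~~~~~~~~~~~~~~~~~~~~~~~~~~~~~~~~~~~~~~~~~~~~~~~~~~~~~^~~~~~~~~
ValueError: operands could not be broadcast together with shapes (3320,) (3,)
```

```bash
sed -i 's/np.array(p\["rotation"\])/Rm(p)/; s/^def ray/def Rm(p): return Ro.from_euler("xyz",p["rotation"],degrees=True).as_matrix()\ndef ray/' h.py
python3 - <<'E'
from h import *
for n in ("scene","top"):
    p=camera(n); save(p,n+"0.png"); print(n,p["eye"],p["rotation"])
    for l in ("doser","piston","measuring_cylinder","red_bottle","porcelain_bowl"):
        for m in models.masks_of(p,l): 
            v=m["pixels"]&(p["z_map"]>0); r,c=np.nonzero(v)
            print(l,"mask",round(m["score"],2),np.round(m["uv"]),v.sum(),np.median(world(p,np.c_[c,r]),0).round(3) if v.sum() else "")
    for l in ("piston_knob","bore_mouth","doser"):
        for m in models.pinpoint(p,l): print(l,"pt",round(m["score"],2),np.round(m["uv"],1),world(p,m["uv"]).round(3))
E
```

```text
scene [1.30681295 0.18933234 0.75964846] [-133.35004738   -0.69693412   99.67144812]
doser mask 0.62 [220. 229.] 3277 [ 0.561 -0.16   0.013]
piston mask 0.86 [221. 162.] 291 [ 0.514 -0.155  0.191]
piston mask 0.83 [266. 309.] 445 [ 0.742 -0.018  0.016]
measuring_cylinder mask 0.88 [129. 206.] 1325 [ 0.519 -0.402  0.047]
red_bottle mask 0.59 [314. 245.] 1267 [0.601 0.061 0.073]
porcelain_bowl mask 0.73 [180. 276.] 2193 [ 0.69  -0.22   0.027]
piston_knob pt 0.94 [250.  295.7] [[ 0.718 -0.052  0.019]]
piston_knob pt 0.86 [224.6 163.2] [[ 0.514 -0.149  0.195]]
bore_mouth pt 0.62 [220.1 182.6] [[ 0.528 -0.161  0.153]]
doser pt 0.65 [226.9 234.7] [[ 0.542 -0.159  0.012]]
top [0.56945966 0.0478391  1.11454902] [-175.99366289    2.11104112  -91.56284519]
doser mask 0.83 [428. 281.] 2924 [ 0.546 -0.156  0.014]
piston mask 0.8 [363. 199.] 255 [ 0.741 -0.02   0.018]
piston mask 0.67 [442. 301.] 312 [ 0.506 -0.156  0.198]
measuring_cylinder mask 0.59 [530. 295.] 1194 [ 0.51  -0.398  0.011]
red_bottle mask 0.57 [333. 269.] 583 [0.581 0.057 0.094]
porcelain_bowl mask 0.74 [446. 213.] 2009 [ 0.711 -0.216  0.022]
piston_knob pt 0.76 [374.3 210.1] [[ 0.716 -0.046  0.018]]
piston_knob pt 0.68 [442.1 304.8] [[ 0.5   -0.157  0.2  ]]
bore_mouth pt 0.71 [439.1 295.2] [[ 0.519 -0.153  0.194]]
doser pt 0.73 [429.3 287.2] [[ 0.533 -0.145  0.142]]
```

View pics/scene0.png

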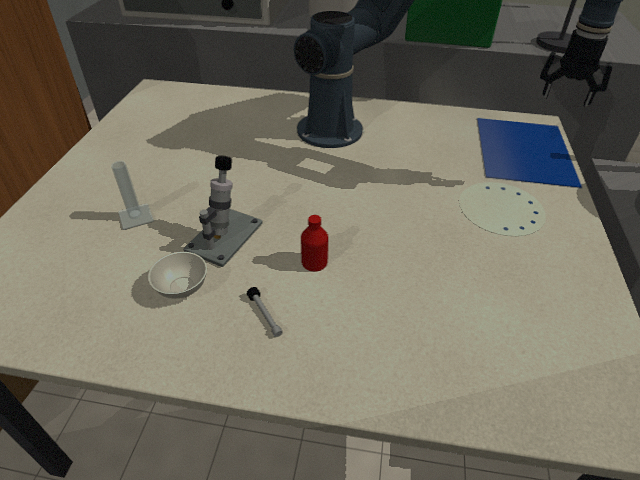

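View pics/top0.png

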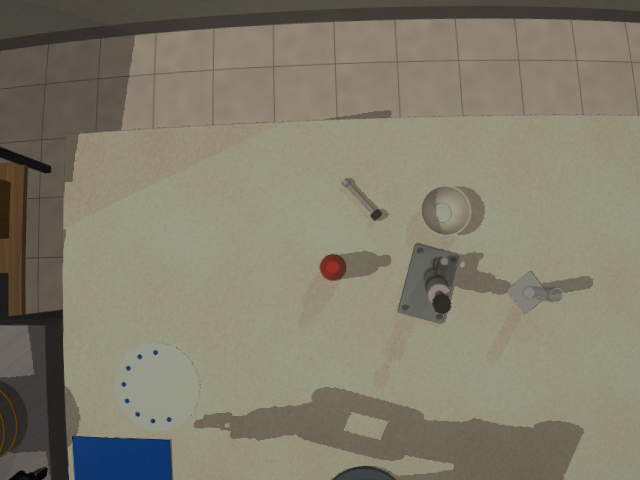

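Candidates for the knob: black knob on the doser at scene (223,163), and the loose look-alike piston's knob lying on the bench at scene (253,294). By the description (leaning barrel, grey plate, standing knob) I choose the one at (223,163). I'll check it in a crop and fit the plate and knob.

```bash
cat > fit.py <<'E'
from h import *
def cloud(p):
    r,c=np.mgrid[0:480,0:640]; uv=np.c_[c.ravel(),r.ravel()]; z=p["z_map"].ravel(); k=z>0
    return world(p,uv[k],z[k]),p["img"].reshape(-1,3)[k].astype(int)
if __name__=="__main__":
    out={}
    for n in ("scene","top"):
        p=camera(n); X,C=cloud(p)
        near=np.hypot(X[:,0]-.545,X[:,1]+.157)<.14
        sat=np.ptp(C,1)
        b=near&(abs(X[:,2]-.012)<.004)&(C.mean(1)<135)
        for it in range(1):
            rc=cv2.minAreaRect((X[b,:2]*1000).astype(np.float32)); print(n,"plate",b.sum(),rc,X[b,2].mean())
        k=near&(X[:,2]>.17)&(X[:,2]<.215); Q=X[k]
        print("knob",k.sum(),Q.mean(0).round(4),Q.min(0).round(3),Q.max(0).round(3))
        bar=near&(X[:,2]>.10)&(X[:,2]<.215); np.save(n+"_bar.npy",X[bar]); out[n]=p
    p=out["scene"]; save(p,"crop1.png",(160,130,300,280),5)
E
python3 fit.py
```

```text
scene plate 1699 ((565.9595336914062, -175.38406372070312), (111.49954223632812, 228.26597595214844), 72.37551879882812) 0.011574336368715885
knob 246 [ 0.5099 -0.1545  0.1914] [ 0.484 -0.174  0.17 ] [ 0.523 -0.14   0.205]
top plate 2096 ((560.9791870117188, -175.68673706054688), (110.4069595336914, 238.47695922851562), 73.22623443603516) 0.012482507455313591
knob 301 [ 0.5031 -0.1559  0.1978] [ 0.483 -0.175  0.181] [ 0.521 -0.139  0.208]
```

View pics/crop1.png

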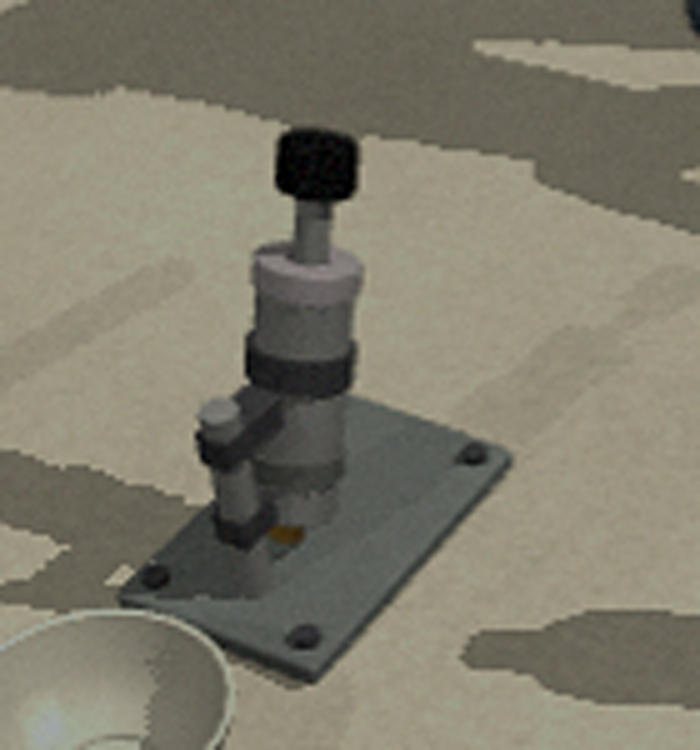

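The crop shows the doser: black knob at scene (223,163), rod and collar below, leaning toward the robot, plate going right/up. It is the right one; the loose piston lies apart. Now a robust model fit for position and yaw.

```bash
cat > fit2.py <<'E'
from fit import *
from scipy.optimize import least_squares
A0=np.array([-.342,0,.940]); A0/=np.linalg.norm(A0)
def cyl(P,c,a,r,h):   # signed distance, capped cylinder centred c, half height h
    d=P-c; t=d@a; rad=np.linalg.norm(d-np.outer(t,a),axis=1)
    q=np.c_[rad-r,abs(t)-h]; return np.minimum(q.max(1),0)+np.linalg.norm(np.maximum(q,0),axis=1)
def box(P,c,h):
    q=abs(P-c)-h; return np.minimum(q.max(1),0)+np.linalg.norm(np.maximum(q,0),axis=1)
def sdf(P,bx,lift):
    m=np.array([bx,0,.149])
    return np.min([cyl(P,m+A0*(.042+lift),A0,.017,.012),cyl(P,m+A0*.02,A0,.008,.03),cyl(P,m-A0*.005,A0,.024,.005),
        cyl(P,m-A0*.05,A0,.022,.05),box(P,np.array([.01,0,.006]),np.array([.085,.055,.006]))],0)
def fit(names=("scene","top"),lift=0):
    S=[]
    for n in names:
        p=camera(n); X,C=cloud(p)
        k=(X[:,2]>.125)&(np.hypot(X[:,0]-.52,X[:,1]+.158)<.06)|((abs(X[:,2]-.012)<.005)&(C.mean(1)<135)&(np.hypot(X[:,0]-.55,X[:,1]+.16)<.11))
        S.append(X[k])
    def local(q,o,X): 
        return (X-o-[q[0],q[1],0])@Ro.from_euler("z",q[2]).as_matrix()
    def res(q,S=S):
        r=[]
        for i,X in enumerate(S):
            o=q[4+3*i:7+3*i]; d=np.clip(sdf(local(q,o,X),q[3],lift),-.02,.02)
            w=np.where(X[:,2]>.1,2,1); r+=[d*w,o*3*np.sqrt(len(X))/10]
        return np.concatenate(r)
    q=least_squares(res,np.r_[.535,-.16,-.29,-.01,np.zeros(3*len(S))],loss="soft_l1",f_scale=.002,x_scale=np.r_[.01,.01,.05,.01,np.full(3*len(S),.002)]).x
    R=Ro.from_euler("z",q[2]).as_matrix(); m=R@[q[3],0,.149]+[q[0],q[1],0]; a=R@A0
    print(names,"xy",q[:2].round(4),"yaw deg",np.degrees(q[2]).round(2),"bx",q[3].round(4),"offs mm",(q[4:]*1000).round(1),"resid",np.median(abs(res(q))).round(5))
    print(" mouth",m.round(4),"axis",a.round(4),"knob",(m+a*.042).round(4))
    return m,a
if __name__=="__main__":
    fit(("scene",)); fit(("top",)); m,a=fit(); np.savez("est.npz",m=m,a=a)
    s=robot.get_state(); T=Ro.from_euler("xyz",s["tool_rot"],degrees=True); print("t",s["t"])
    k=m+a*.042; y=np.cross([0,0,1],a); y/=np.linalg.norm(y)
    for sg in (1,-1):
        Rt=np.c_[np.cross(sg*y,-a),sg*y,-a]; rv=(T.inv()*Ro.from_matrix(Rt)).as_rotvec(degrees=True); print(sg,"rotvec",rv.round(1),Ro.from_matrix(Rt).as_euler("xyz",degrees=True).round(1))
        for back in (.06,0): print("TCP",(k-a*(.0187-back)).round(4), "shift tool",((T.inv().apply(k-a*(.0187-back)-s["tool_pos"]))*1000).round(1))
E
python3 fit2.py
```

```text
('scene',) xy [ 0.5278 -0.1655] yaw deg -16.43 bx -0.0123 offs mm [-0.   0.  -0.4] resid 0.00111
 mouth [ 0.516  -0.1621  0.149 ] axis [-0.3279  0.0967  0.9397] knob [ 0.5023 -0.158   0.1885]
('top',) xy [ 0.5282 -0.1657] yaw deg -17.15 bx -0.0113 offs mm [0.  0.  0.5] resid 0.00144
 mouth [ 0.5175 -0.1624  0.149 ] axis [-0.3267  0.1008  0.9397] knob [ 0.5037 -0.1582  0.1885]
('scene', 'top') xy [ 0.5291 -0.1658] yaw deg -16.82 bx -0.0124 offs mm [-1.2  0.1 -0.4  0.3 -0.1  0.6] resid 0.00123
 mouth [ 0.5172 -0.1622  0.149 ] axis [-0.3273  0.0989  0.9397] knob [ 0.5035 -0.158   0.1885]
t 1.3
1 rotvec [  31.     0.3 -176.1] [180.  -20.  -16.8]
TCP [ 0.4899 -0.1539  0.2273] shift tool [-513.4 -641.2    4. ]
TCP [ 0.5096 -0.1599  0.1709] shift tool [-533.9 -641.6   60.4]
-1 rotvec [  0.2 -20.    1.2] [180.   20.  163.2]
TCP [ 0.4899 -0.1539  0.2273] shift tool [-513.4 -641.2    4. ]
TCP [ 0.5096 -0.1599  0.1709] shift tool [-533.9 -641.6   60.4]
```

Request:
{"fn": "servo_tool", "kwargs": {
  "targets": [
    [0,0,0,-20,-12,-4,60],
    [0,0,0,-33,-20,-5,60],
    [0,0,0,-33,-20,-5,60],
    [0,0,0,-33,-20,-5,60],
    [0,0,0,-33,-20,-5,60],
    [0,0,0,-33,-20,-5,60],
    [0,0,0,-33,-20,-5,60],
    [0,0,0,-33,-20,-5,60],
    [0,0,0,-33,-20,-5,60],
    [0,0,0,-33,-20,-5,60]
  ]
}}

```text
t: 2.13
tool_pos: [0.4229, 0.3301, 0.2808]
tool_rot: [180.0, 0.0, 164.4]
contact_force: [-0.2, 0.7, -0.7]
finger_gap: 0.0597
```

Request:
{"fn": "servo_tool", "kwargs": {
  "targets": [
    [0,-2,0,-14,-34,0,60],
    [0,-2,0,-14,-34,0,60],
    [0,-2,0,-14,-34,0,60],
    [0,-2,0,-14,-34,0,60],
    [0,-2,0,-14,-34,0,60],
    [0,-2,0,-14,-34,0,60],
    [0,-2,0,-14,-34,0,60],
    [0,-2,0,-14,-34,0,60],
    [0,-2,0,-14,-34,0,60],
    [0,-2,0,-14,-34,0,60]
  ]
}}

```text
t: 2.97
tool_pos: [0.4626, -0.0345, 0.3027]
tool_rot: [-180.0, 20.1, 164.4]
contact_force: [1.2, 1.2, -0.0]
finger_gap: 0.0599
```

```bash
cat > rel.py <<'E'
from h import *
e=np.load("est.npz"); m,a=e["m"],e["a"]
y=np.cross([0,0,1],a); y/=-np.linalg.norm(y); Rt=Ro.from_matrix(np.c_[np.cross(y,-a),y,-a])
def rel(s=None):
    s=s or robot.get_state(); T=Ro.from_euler("xyz",s["tool_rot"],degrees=True); p=s["tool_pos"]
    g=p+T.apply([0,0,robot.hold_point_z]); k=m+a*.042
    print("t",round(s["t"],2),"tcp",p.round(4),"rot",s["tool_rot"].round(1),"gap",(s["finger_gap"]*1000).round(1),"q",s["qpos"].round(0))
    print("turn",(T.inv()*Rt).as_rotvec(degrees=True).round(2),"to knob, target axes x y z mm",(Rt.inv().apply(k-g)*1000).round(1),"tool axes",(T.inv().apply(k-g)*1000).round(1))
    f=Rt.inv().apply(s["contact_force"]); print("force in target axes",f.round(2),"moment",Rt.inv().apply(s["ft_torque"]).round(3))
if __name__=="__main__": rel()
E
python3 rel.py
```

```text
Traceback (most recent call last):
  File "rel.py", line 10, in <module>
    if __name__=="__main__": rel()
                             ~~~^^
  File "rel.py", line 7, in rel
    print("t",round(s["t"],2),"tcp",p.round(4),"rot",s["tool_rot"].round(1),"gap",(s["finger_gap"]*1000).round(1),"q",s["qpos"].round(0))
                                                                                  ^^^^^^^^^^^^^^^^^^^^^^^^^^^^
AttributeError: 'float' object has no attribute 'round'
```

```bash
sed -i 's/(s\["finger_gap"\]\*1000).round(1)/round(s["finger_gap"]*1000,1)/' rel.py; python3 rel.py
```

```text
t 2.97 tcp [ 0.4626 -0.0345  0.3027] rot [-180.    20.1  164.4] gap 59.9 q [-19.   5. 112.   2.  43. -94.]
turn [0.38 0.15 1.14] to knob, target axes x y z mm [ -31.3 -106.2  151.6] tool axes [ -28.8 -107.9  151. ]
force in target axes [-0.76  1.48  0.29] moment [-0.02   0.19   0.011]
```

Request:
{"fn": "servo_tool", "kwargs": {
  "targets": [
    [0.4,0.15,1.1,-6,-20,15,60],
    [0,0,0,-6,-22,19,60],
    [0,0,0,-6,-22,19,60],
    [0,0,0,-6,-22,19,60],
    [0,0,0,-5,-20,19,60],
    [0,0,0,0,0,0,60],
    [0,0,0,0,0,0,60]
  ]
}}

```text
t: 3.55
tool_pos: [0.488, -0.152, 0.2255]
tool_rot: [179.9, 19.7, 163.0]
contact_force: [-0.0, -0.4, -0.3]
finger_gap: 0.0599
```

```bash
python3 - <<'E'
from rel import *
rel()
p=camera("scene"); q=camera("top")
k=m+a*.042
for n,p in (("s",p),("t",q)): print(n,"knob pred",proj(p,k).round(1),[ (round(d["score"],2),np.round(d["uv"],1)) for d in models.pinpoint(p,"piston_knob")])
def crop(p,c,h=60):
    c=np.round(proj(p,c)[0]).astype(int); return cv2.resize(p["img"][c[1]-h:c[1]+h,c[0]-h:c[0]+h],(400,400),interpolation=cv2.INTER_CUBIC)
import os
from h import camera
P=camera("scene")
cv2.imwrite("pics/c2.png",cv2.cvtColor(np.hstack([crop(P,k),crop(q,k)]),cv2.COLOR_RGB2BGR))
E
```

```text
t 3.55 tcp [ 0.488  -0.152   0.2255] rot [179.9  19.7 163. ] gap 59.9 q [ -33.   16.  113.   10.   33. -114.]
turn [ 0.   -0.27 -0.14] to knob, target axes x y z mm [-2.8 -1.3 59.2] tool axes [-3.1 -1.3 59.2]
force in target axes [ 0.03 -0.38  0.34] moment [-0.014  0.169  0.022]
s knob pred [[222.7 162.6]] [(0.89, array([251.6, 293.8])), (0.81, array([223.5, 164.5]))]
t knob pred [[441.2 302.7]] [(0.6, array([443.1, 303.7])), (0.52, array([373.7, 214.3]))]
```

View pics/c2.png

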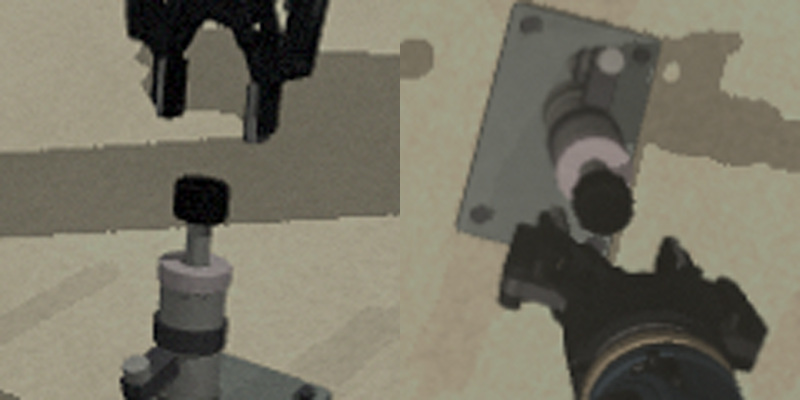

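The view shows the open jaws straddling the line of the doser's knob (left crop knob at (200,200), fingertips at (170,110) and (262,135)). I'll go down along the axis.

Request:
{"fn": "servo_tool", "kwargs": {
  "targets": [
    [0,-0.2,0,-3,-1.3,10,60],
    [0,0,0,0,0,15,60],
    [0,0,0,0,0,15,60],
    [0,0,0,0,0,12,60],
    [0,0,0,0,0,7,60],
    [0,0,0,0,0,0,60],
    [0,0,0,0,0,0,60]
  ]
}}

```text
t: 4.38
tool_pos: [0.51, -0.1587, 0.1717]
tool_rot: [180.0, 20.0, 163.2]
contact_force: [-0.8, -0.4, 0.2]
finger_gap: 0.0598
```

```bash
python3 - <<'E'
from rel import *
rel()
p=camera("scene"); q=camera("top"); k=m+a*.042
def crop(p,c,h=30):
    c=np.round(proj(p,c)[0]).astype(int); return cv2.resize(p["img"][c[1]-h:c[1]+h,c[0]-h:c[0]+h],(400,400),interpolation=cv2.INTER_CUBIC)
cv2.imwrite("pics/c3.png",cv2.cvtColor(np.hstack([crop(p,k),crop(q,k)]),cv2.COLOR_RGB2BGR))
E
```

```text
t 4.38 tcp [ 0.51   -0.1587  0.1717] rot [180.   20.  163.2] gap 59.8 q [ -32.   23.  113.   13.   24. -116.]
turn [0.02 0.02 0.04] to knob, target axes x y z mm [ 0.4 -1.2  0.7] tool axes [ 0.4 -1.2  0.7]
force in target axes [ 0.55 -0.63 -0.38] moment [-0.014  0.144  0.064]
```

View pics/c3.png

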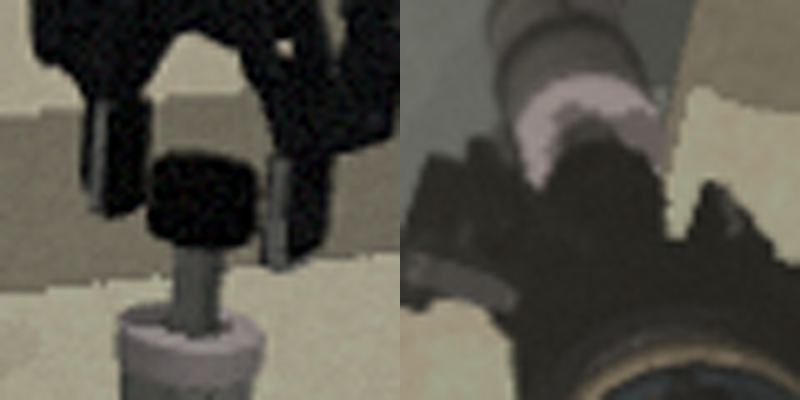

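Jaws straddle the knob at the right height (left crop: knob 147–257, pads at ~127 and ~285), about 1–2 mm too far toward +y. Shift and close.

Request:
{"fn": "servo_tool", "kwargs": {
  "targets": [
    [0,0,0,0.4,-1.4,0.7,50],
    [0,0,0,0,0,0,40],
    [0,0,0,0,0,0,30],
    [0,0,0,0,0,0,20],
    [0,0,0,0,0,0,20],
    [0,0,0,0,0,0,20]
  ]
}}

```text
t: 4.98
tool_pos: [0.5096, -0.1604, 0.172]
tool_rot: [-180.0, 20.1, 163.2]
contact_force: [-3.1, 0.6, 6.0]
finger_gap: 0.0327
```

```bash
python3 rel.py
```

```text
t 4.98 tcp [ 0.5096 -0.1604  0.172 ] rot [-180.    20.1  163.2] gap 32.7 q [ -33.   23.  113.   13.   24. -117.]
turn [-0.01  0.14  0.02] to knob, target axes x y z mm [0.5 0.5 1. ] tool axes [0.5 0.5 1. ]
force in target axes [ 0.86 -0.34 -6.67] moment [-0.113  0.207  0.037]
```

Request:
{"fn": "servo_tool", "kwargs": {
  "targets": [
    [0,0,0,0,0,-0.5,20],
    [0,0,0,0,0,-0.7,20],
    [0,0,0,0,0,-0.7,20],
    [0,0,0,0,0,-0.7,20],
    [0,0,0,0,0,-0.7,20],
    [0,0,0,0,0,-0.7,20],
    [0,0,0,0,0,-0.7,20],
    [0,0,0,0,0,-0.7,20],
    [0,0,0,0,0,-0.6,20],
    [0,0,0,0,0,0,20]
  ]
}}

```text
t: 5.82
tool_pos: [0.5075, -0.1598, 0.1769]
tool_rot: [-180.0, 20.1, 163.2]
contact_force: [3.0, -0.1, -3.3]
finger_gap: 0.0323
```

```bash
python3 rel.py
```

```text
t 5.82 tcp [ 0.5075 -0.1598  0.1769] rot [-180.    20.1  163.2] gap 32.3 q [ -33.   23.  113.   13.   25. -116.]
turn [-0.    0.07  0.02] to knob, target axes x y z mm [0.1 0.5 6.4] tool axes [0.1 0.5 6.4]
force in target axes [-1.55  0.74  4.13] moment [-0.199 -0.065 -0.005]
```

Request:
{"fn": "servo_tool", "kwargs": {
  "targets": [
    [0,0,0,-0.1,0,-0.7,20],
    [0,0,0,-0.1,0,-0.7,20],
    [0,0,0,0,0,-0.7,20],
    [0,0,0,0,0,-0.7,20],
    [0,0,0,0,0,-0.7,20],
    [0,0,0,0,0,-0.7,20],
    [0,0,0,0,0,-0.7,20],
    [0,0,0,0,0,-0.7,20],
    [0,0,0,0,0,-0.6,20],
    [0,0,0,0,0,0,20]
  ]
}}

```text
t: 6.65
tool_pos: [0.5055, -0.1591, 0.1828]
tool_rot: [-180.0, 20.0, 163.2]
contact_force: [2.4, -0.7, -2.9]
finger_gap: 0.0321
```

```bash
python3 - <<'E'
from rel import *
rel()
p=camera("scene"); k=m+a*.054
c=np.round(proj(p,k)[0]).astype(int);h=30
cv2.imwrite("pics/c4.png",cv2.cvtColor(cv2.resize(p["img"][c[1]-h:c[1]+h,c[0]-h:c[0]+h],(400,400),interpolation=cv2.INTER_CUBIC),cv2.COLOR_RGB2BGR))
E
```

```text
t 6.65 tcp [ 0.5055 -0.1591  0.1828] rot [-180.    20.   163.2] gap 32.1 q [ -33.   22.  113.   12.   26. -116.]
turn [0.   0.05 0.02] to knob, target axes x y z mm [ 0.2  0.5 12.6] tool axes [ 0.2  0.5 12.6]
force in target axes [-1.38  0.02  3.63] moment [-0.109  0.079 -0.002]
```

View pics/c4.png

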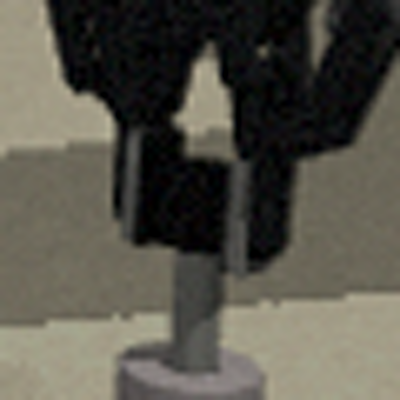

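Pads hold the knob squarely (knob bottom at (200,250) between pads at 135 and 240) and more rod shows, so it lifts with the tool. Continue.

Request:
{"fn": "servo_tool", "kwargs": {
  "targets": [
    [0,0,0,-0.1,0,-0.6,20],
    [0,0,0,-0.1,0,-0.6,20],
    [0,0,0,0,0,-0.6,20],
    [0,0,0,0,0,-0.6,20],
    [0,0,0,0,0,-0.6,20],
    [0,0,0,0,0,-0.6,20],
    [0,0,0,0,0,-0.6,20],
    [0,0,0,0,0,-0.6,20],
    [0,0,0,0,0,-0.6,20],
    [0,0,0,0,0,0,20]
  ]
}}

```text
t: 7.53
tool_pos: [0.5039, -0.1586, 0.1879]
tool_rot: [-180.0, 20.0, 163.2]
contact_force: [1.1, 0.3, -2.2]
finger_gap: 0.0323
```

```bash
python3 rel.py
```

```text
t 7.53 tcp [ 0.5039 -0.1586  0.1879] rot [-180.    20.   163.2] gap 32.3 q [ -33.   21.  113.   12.   27. -116.]
turn [0.   0.05 0.02] to knob, target axes x y z mm [ 0.4  0.5 18. ] tool axes [ 0.4  0.5 18. ]
force in target axes [-0.16  0.58  2.35] moment [ 0.035  0.239 -0.016]
```

Request:
{"fn": "servo_tool", "kwargs": {
  "targets": [
    [0,0,0,0,0,-0.5,20],
    [0,0,0,0,0,-0.5,20],
    [0,0,0,0,0,-0.5,20],
    [0,0,0,0,0,-0.5,20],
    [0,0,0,0,0,-0.5,20],
    [0,0,0,0,0,-0.5,20],
    [0,0,0,0,0,-0.5,20],
    [0,0,0,0,0,0,20]
  ]
}}

```text
t: 8.2
tool_pos: [0.5028, -0.1583, 0.1912]
tool_rot: [-180.0, 20.0, 163.2]
contact_force: [0.5, -0.5, -2.6]
finger_gap: 0.0322
```

```bash
python3 rel.py
```

```text
t 8.2 tcp [ 0.5028 -0.1583  0.1912] rot [-180.    20.   163.2] gap 32.2 q [ -33.   21.  113.   12.   27. -116.]
turn [0.   0.05 0.02] to knob, target axes x y z mm [ 0.4  0.5 21.5] tool axes [ 0.4  0.5 21.5]
force in target axes [ 0.29 -0.33  2.61] moment [-0.017  0.285  0.01 ]
```

Baseline pull is about 2.5 N; lateral forces are nil.

Request:
{"fn": "servo_tool", "kwargs": {
  "targets": [
    [0,0,0,0,0,-0.5,20],
    [0,0,0,0,0,-0.5,20],
    [0,0,0,0,0,-0.5,20],
    [0,0,0,0,0,-0.5,20],
    [0,0,0,0,0,-0.5,20],
    [0,0,0,0,0,-0.5,20],
    [0,0,0,0,0,-0.5,20],
    [0,0,0,0,0,0,20]
  ]
}}

```text
t: 8.87
tool_pos: [0.5017, -0.158, 0.1945]
tool_rot: [-180.0, 20.1, 163.2]
contact_force: [0.6, 0.9, -3.2]
finger_gap: 0.0323
```

```bash
python3 rel.py
```

```text
t 8.87 tcp [ 0.5017 -0.158   0.1945] rot [-180.    20.1  163.2] gap 32.3 q [ -33.   20.  113.   12.   28. -116.]
turn [0.   0.06 0.02] to knob, target axes x y z mm [ 0.5  0.5 25. ] tool axes [ 0.5  0.5 25. ]
force in target axes [0.82 1.01 3.11] moment [ 0.027  0.288 -0.053]
```

Request:
{"fn": "servo_tool", "kwargs": {
  "targets": [
    [0,0,0,0,0,-0.5,20],
    [0,0,0,0,0,-0.5,20],
    [0,0,0,0,0,-0.5,20],
    [0,0,0,0,0,-0.5,20],
    [0,0,0,0,0,-0.5,20],
    [0,0,0,0,0,-0.5,20],
    [0,0,0,0,0,-0.5,20],
    [0,0,0,0,0,0,20]
  ]
}}

```text
t: 9.53
tool_pos: [0.5006, -0.1576, 0.1978]
tool_rot: [180.0, 20.1, 163.2]
contact_force: [0.4, 0.4, -3.1]
finger_gap: 0.0323
```

Request:
{"fn": "servo_tool", "kwargs": {
  "targets": [
    [0,0,0,0,0,-0.5,20],
    [0,0,0,0,0,-0.5,20],
    [0,0,0,0,0,-0.5,20],
    [0,0,0,0,0,-0.5,20],
    [0,0,0,0,0,-0.5,20],
    [0,0,0,0,0,-0.5,20],
    [0,0,0,0,0,-0.5,20],
    [0,0,0,0,0,0,20]
  ]
}}

```text
t: 10.2
tool_pos: [0.4994, -0.1573, 0.2007]
tool_rot: [180.0, 20.0, 163.2]
contact_force: [4.1, -0.5, -11.1]
finger_gap: 0.0322
```

```bash
python3 rel.py
```

```text
t 10.2 tcp [ 0.4994 -0.1573  0.2007] rot [180.   20.  163.2] gap 32.2 q [ -33.   19.  113.   11.   29. -115.]
turn [0.01 0.03 0.01] to knob, target axes x y z mm [ 0.3  0.5 31.6] tool axes [ 0.4  0.5 31.6]
force in target axes [-0.02  0.74 11.77] moment [-0.028  0.153  0.012]
```

Request:
{"fn": "servo_tool", "kwargs": {
  "targets": [
    [0,0,0,0,0,-0.4,20],
    [0,0,0,0,0,-0.4,20],
    [0,0,0,0,0,-0.4,20],
    [0,0,0,0,0,-0.3,20],
    [0,0,0,0,0,0,20],
    [0,0,0,0,0,0,20]
  ]
}}

```text
t: 10.7
tool_pos: [0.4988, -0.1571, 0.2023]
tool_rot: [180.0, 20.0, 163.2]
contact_force: [5.4, -0.9, -12.3]
finger_gap: 0.0323
```

```bash
python3 rel.py
```

```text
t 10.7 tcp [ 0.4988 -0.1571  0.2023] rot [180.   20.  163.2] gap 32.3 q [ -33.   19.  113.   11.   29. -115.]
turn [0.01 0.04 0.02] to knob, target axes x y z mm [ 0.3  0.5 33.3] tool axes [ 0.3  0.5 33.3]
force in target axes [-0.95  0.7  13.41] moment [-0.012  0.069 -0.013]
```

The force rose 0.96 N/mm with almost no side force, which is the sprung stop at about 4–5 mm of give. I'll hold briefly, check that it is steady, and look once.

Request:
{"fn": "servo_tool", "kwargs": {
  "targets": [
    [0,0,0,0,0,0,20],
    [0,0,0,0,0,0,20],
    [0,0,0,0,0,0,20],
    [0,0,0,0,0,0,20],
    [0,0,0,0,0,0,20],
    [0,0,0,0,0,0,20]
  ]
}}

```text
t: 11.2
tool_pos: [0.4989, -0.1571, 0.2024]
tool_rot: [180.0, 20.0, 163.2]
contact_force: [4.7, 0.4, -11.8]
finger_gap: 0.0321
```

```bash
python3 - <<'E'
from rel import *
rel()
p=camera("scene"); save(p,"c5.png",(90,110,350,350),3)
E
```

```text
t 11.2 tcp [ 0.4989 -0.1571  0.2024] rot [180.   20.  163.2] gap 32.1 q [ -33.   19.  113.   11.   29. -115.]
turn [0.01 0.05 0.02] to knob, target axes x y z mm [ 0.4  0.5 33.4] tool axes [ 0.4  0.5 33.4]
force in target axes [-0.05  1.72 12.57] moment [ 0.003  0.233 -0.009]
```

View pics/c5.png

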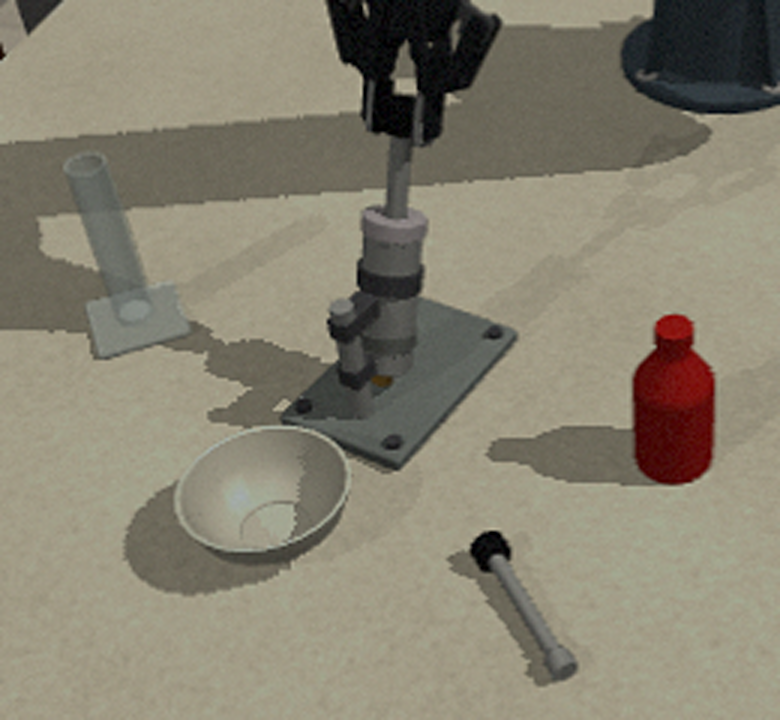

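The picture shows the knob held in the jaws at crop (400,115), with the rod drawn well out above the collar at (395,220). Bowl, bottle, cylinder and loose piston stand where they did. The hold is steady, so I'm handing in.

```bash
python3 -c "
from bench import robot
print(robot.job_done())"
```

```text
the job is handed in; nothing more can be done
None
```

I gripped the doser's knob along the bore axis and drew the piston out slowly, about 32 mm in all. I handed in at about 11.3 s of the 34 s allowed, still holding the knob with the stop pressed.

- **Stop felt:** The free pull was about 3 N. It jumped to 11.8 N after about 28 mm of lift, then rose about 0.96 N per mm, close to the stated spring. I stopped at about 4–5 mm of give, well short of the 18 mm hard end.
- **Last checks:** The pull held at about 12.6–13.4 N for half a second without drift. Side force was under 2 N. In the last picture the knob is in the jaws, and the cylinder, bowl and bottle have not visibly moved.
- **Small disagreements:** The finger opening reads 32 mm on a 34 mm knob but stays steady, and I saw no slip. The force alone suggests about 4.5–5.4 mm of give, while the tool's movement puts it at no more than about 4.9 mm.

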